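# Sort the offcuts into their trays

### The arm

A 6-joint arm with a two-finger parallel gripper is mounted at the origin on a cart in front of the work surface, level with it; the furniture and walls round the work are solid. World frame = base frame: x ahead of the robot, y to its left, z up, the work surface at z = 0. Lengths are in m, angles in rad, forces in N, time in s.
With the tool pointing down it reaches from about 0.375 to 0.9 m from the base axis. Payload 3.1 kg.
Tool frame: the origin (TCP) lies at the very end of the fingers, on their centre line; the grasp point (between the pads) lies 19 mm behind it; z points along the fingers, y is the line along which they close (so a half turn about z gives the same grasp; the last joint's range is limited). The gripper opens to 87 mm and grips with 3 to 60 N. Pads are 19 mm wide; open, the fingers measure 117 mm over their backs; the gripper's body (75 mm by 190 mm) begins 51 mm behind the grasp point.
Start: joints at [-1.3, 0.527, 1.433, -0, 1.181, -0.178], TCP at [0.272, -0.563, 0.223] pointing down, gripper open.
Joint ranges: [-3.08, 3.08], [-0.75, 2.2], [0.22, 2.44], [-1.43, 4.57], [0, 2.65], [-2.85, 2.85]. Speed limits (rad/s): [2.79, 2.79, 3.14, 3.14, 3.14, 3.14].

### API

Orientations are given as a unit quaternion [x, y, z, w].
In Python, from rig import robot gives the robot as it stands. The module is installed in compiled form; this text tells all that it offers.
- The arm moves only by the tool play_rows, never from a script. Its argument "steps" is one flat list of numbers, 5 for each row, row after row: the opening, from -1 (shut) to 1 (fully open), then the shift along the tool's x, y, z as a fraction of full scale, then the turn about the tool's z as a fraction of full scale. In form: [claw, tx, ty, tz, twist, claw, tx, ty, tz, twist, ...]. A call has exactly 10 rows; each row shifts and turns the commanded pose from where the row before left it, along the tool's axes as they then stand; what a row does not reach is not made up. Full scale, the value 1, is 0.03 m for a shift and 0.1 rad for a turn. A row lasts 1/10 s, in which the tool goes at most 50 mm and 8.59 degrees, less where a joint would pass 70% of its speed; a pose out of reach is approached as far as the arm can. A call with a number of a shift or a turn outside -1 to 1 is refused whole. A call with a gripper value outside its range is refused whole. The fingers move at their own pace and stop on an object; "grip_force" is the grip in N (left out, the last holds). Time passes only in rows, so rows that do not move let the fingers close, or fill a call up. It gives the time, the measured TCP pose, the force, the opening and the grip force at its end, in the units of the state.
- robot.get_obs(): the state, without advancing time (a new reading comes with each control period).
- robot.camera(name): name is "scene" or "top"; returns a dict with "image" (384x512x3 uint8, red, green, blue), "mtx" (3x3 intrinsics, pixels), "rvec" (rotation vector, rad) and "tvec" (3), from world to camera coordinates, as OpenCV has them. Camera axes: x right, y down, z forward; pixel columns grow to the right and rows downward; lengths in m; the calibration is good to about 2 mm. A picture is of the moment at which its call begins. There is no depth.
- robot.hand_in(): hands the job in; it is judged then, once.
The state is a dict: "time": time; "q": joint angles; "joint_velocities": joint speeds; "joint_torque": joint torques, N m; "position": TCP position; "tool_rot": TCP orientation; "ft_force": force on the tool from outside, world axes, zero at the start; "moment": the same for the moment, N m; "grip_width": finger opening in m; "grip_force": force on a finger pad.
Only numpy, scipy, OpenCV 4.12 (cv2) and the standard library are available. Lean on these libraries where they do the work, as an engineer would, in place of code of your own. Each camera call takes 0.05 s, during which the arm holds its last target. There are 200 camera calls.

### The job

Sort the four loose pieces of wood lying on the bench in front of you: both wedge-shaped offcuts go into the widest tray, the straight rectangular block into the long narrow tray, and the turned knob into the small square tray. Each must end up lying flat on the floor of its tray, not on a rim or on another piece, the wedges with their sloping side up and the knob standing upright as it stands now. Leave the glue bottle and the tape measure where they are.

Things in the scene. Friction and masses are not known exactly. Their poses are not given: they have to be found in the camera images.
- big_wedge: The larger of the two wedges: wooden offcut 50 wide (its x) x 99 long (its y) x 30 mm high, its top sloping straight down from 30 mm at its +y end to 13 mm near its -y end, about 21 mm at the middle. Its sides are upright and parallel, 50 mm apart. Origin at the centre of its underside, z up.
- small_wedge: The smaller wedge: wooden offcut 38 wide (its x) x 84 long (its y) x 30 mm high, same shape as the larger one (high end +y, about 21 mm high at the middle, upright sides 38 mm apart). Origin at the centre of its underside, z up.
- block: Straight rectangular wooden block with a level top, 45 wide (its x) x 130 long (its y) x 35 mm high. Origin at the centre of its underside, z up.
- knob: Turned wooden bat knob, a round bell standing on its wide end: full 50 mm diameter at 4 to 11 mm above its underside, narrowing to 25 mm at the top, 56 mm high; grip it low. Origin at the centre of its underside, z up.
- wide_tray: The widest of the three open trays, for wedges: outside 150 (its x) x 182 (its y), inside 138 x 170 mm, room for both wedges side by side across y; grey plastic, screwed to the bench (cannot move), on a wooden base, walls 6 mm thick, 56 mm high overall, inner floor 34 mm above the bench, so 22 mm deep. Card frame on the -x wall. Origin: centre of underside, z up.
- long_tray: The long narrow open tray, for straight blocks: outside 186 (its x) x 108 (its y), inside 174 x 96 mm; grey plastic, screwed to the bench (cannot move), on a wooden base, walls 6 mm thick, 56 mm high overall, inner floor 34 mm above the bench, so 22 mm deep. Card frame on the -x wall. Origin: centre of underside, z up.
- square_tray: The small square open tray, for knobs: outside 117 x 117, inside 105 x 105 mm; grey plastic, screwed to the bench (cannot move), on a wooden base, walls 6 mm thick, 56 mm high overall, inner floor 34 mm above the bench, so 22 mm deep. Card frame on the -x wall. Origin: centre of underside, z up.
- glue: Bystander, loose: upright white glue bottle with an orange tip, 59 mm across, 174 mm high. Origin at the centre of its underside, z up.
- measure: Bystander, loose: yellow tape measure standing on its edge, 39 (its x) x 77 (its y) x 62 mm high. Origin at the centre of its underside, z up.
There are look-alikes about, which are no part of the job. Leave any black look-alike of the small_wedge alone.

How it is judged:
At the end, for the whole second after the job is handed in: Both wedges have their centres within the inner walls of the wide tray, the block in the long tray, the knob in the square tray; each origin is 29 to 40 mm above its tray's underside (floor at 34 mm), upright within 0.15 rad, at rest (below 0.02 m/s and 0.2 rad/s) (x of big_wedge in the frame of wide_tray between -0.069 and 0.069 m and y of big_wedge in the frame of wide_tray between -0.085 and 0.085 m and z of big_wedge in the frame of wide_tray between 0.029 and 0.04 m and angle between each of big_wedge, small_wedge, block, knob's own z axis and vertical below 0.15 rad and linear speed of each of big_wedge, small_wedge, block, knob below 0.02 m/s and angular speed of each of big_wedge, small_wedge, block, knob below 0.2 rad/s and x of small_wedge in the frame of wide_tray between -0.069 and 0.069 m and y of small_wedge in the frame of wide_tray between -0.085 and 0.085 m and z of small_wedge in the frame of wide_tray between 0.029 and 0.04 m and x of block in the frame of long_tray between -0.087 and 0.087 m and y of block in the frame of long_tray between -0.048 and 0.048 m and z of block in the frame of long_tray between 0.029 and 0.04 m and x of knob in the frame of square_tray between -0.0525 and 0.0525 m and y of knob in the frame of square_tray between -0.0525 and 0.0525 m and z of knob in the frame of square_tray between 0.029 and 0.04 m); the robot touches nothing.
It fails at once if the glue bottle is moved more than 30 mm or tipped over (distance of glue from where it was at the start of the episode above 0.03 m or angle between glue's own z axis and vertical above 0.5 rad).
It fails at once if the tape measure is moved more than 30 mm or tipped over (distance of measure from where it was at the start of the episode above 0.03 m or angle between measure's own z axis and vertical above 0.5 rad).
It also fails if it takes over 99 s, if anything falls off the work surface, if the arm or the gripper's body presses on something with over 40 N, if the wrist force passes 120 N, or if a joint passes its speed limit or range.

## Working session

There is one attempt and no reset: what is moved stays moved. The work goes in short steps, Python scripts to look and compute and a tool call to move; the robot and the scene stay as the last step left them, time stands still between calls to the robot, and variables do not carry over. Pictures are saved under pics/ and viewed, at most 14 in all, crops included, and the job is handed in when it is done.

Besides the shell and the picture viewer there is one more tool, called after "Call:" as a command line: name --argument value ..., lists and objects as JSON in quotes. play_rows: Moves the arm, as the interface text tells. Shift numbers are shares of 0.03 m and turn numbers shares of 0.1 rad, none past 1 either way. Its arguments: {"type":"object","properties":{"steps":{"type":"array"},"grip_force":{"type":"number"}},"required":["steps"]}

```bash
mkdir -p pics; python3 - <<'E'
from rig import robot
import cv2,numpy as np
for n in("scene","top"):
    c=robot.camera(n); cv2.imwrite(f"pics/{n}0.png",cv2.cvtColor(c["image"],cv2.COLOR_RGB2BGR))
    R=cv2.Rodrigues(c["rvec"])[0]; print(n,c["mtx"].tolist(),(-R.T@np.ravel(c["tvec"])).round(3),R.round(2).tolist())
o=robot.get_obs(); print({k:np.round(v,3).tolist() for k,v in o.items()})
E
```

```text
scene [[467.1237059034232, 0.0, 249.06312478422402], [0.0, 467.1237059034232, 189.10400787370497], [0.0, 0.0, 1.0]] [-0.173  0.702  0.964] [[-0.7, -0.71, 0.02], [-0.48, 0.45, -0.75], [0.52, -0.54, -0.66]]
top [[379.13085196324374, 0.0, 256.1092844471517], [0.0, 379.13085196324374, 186.56388819055917], [0.0, 0.0, 1.0]] [ 0.383 -0.083  1.478] [[-0.01, -1.0, -0.02], [-0.99, 0.01, -0.11], [0.11, 0.02, -0.99]]
{'time': 0.1, 'q': [-1.3, 0.528, 1.434, -0.0, 1.181, -0.178], 'joint_velocities': [-0.0, 0.0, -0.003, -0.001, 0.001, 0.001], 'joint_torque': [-0.001, -44.099, -17.715, 0.063, 0.053, -0.0], 'position': [0.272, -0.562, 0.222], 'tool_rot': [0.975, 0.223, -0.0, -0.001], 'ft_force': [-1.022, 0.324, -0.165], 'moment': [-0.021, 0.011, -0.082], 'grip_force': 0.0, 'grip_width': 0.087}
```

View pics/scene0.png

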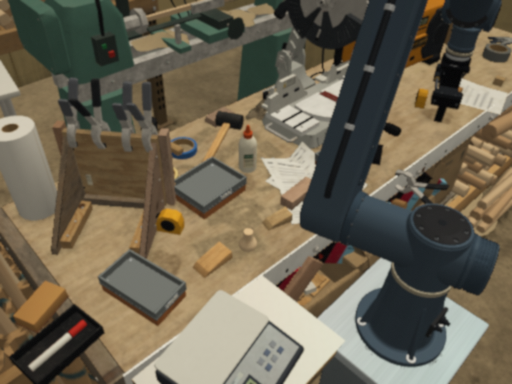

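View pics/top0.png

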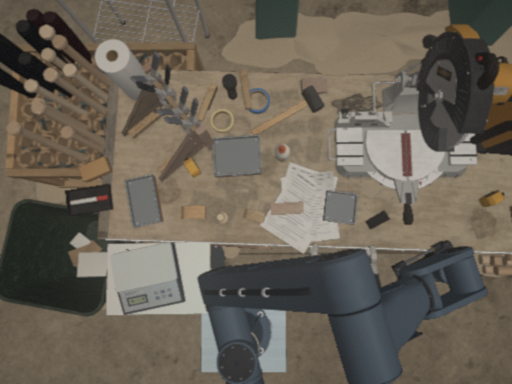

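The top view shows three trays: wide at (237,157), long at (143,200) and square at (340,207). Wood pieces are at (193,212), (255,214) and (286,208), with the knob at (222,217), and a black piece at (377,219). The tape is at (191,167) and the glue at (283,152). I'll check these in a close crop.

```bash
python3 - <<'E'
import cv2
a=cv2.imread("pics/top0.png")[130:250,110:310]; cv2.imwrite("pics/c1.png",cv2.resize(a,(800,480),interpolation=cv2.INTER_CUBIC))
a=cv2.imread("pics/top0.png")[70:250,230:410]; cv2.imwrite("pics/c2.png",cv2.resize(a,(600,600),interpolation=cv2.INTER_CUBIC))
a=cv2.imread("pics/scene0.png")[120:320,90:340]; cv2.imwrite("pics/c3.png",cv2.resize(a,(750,600),interpolation=cv2.INTER_CUBIC))
E
```

```text
(no output)
```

View pics/c1.png

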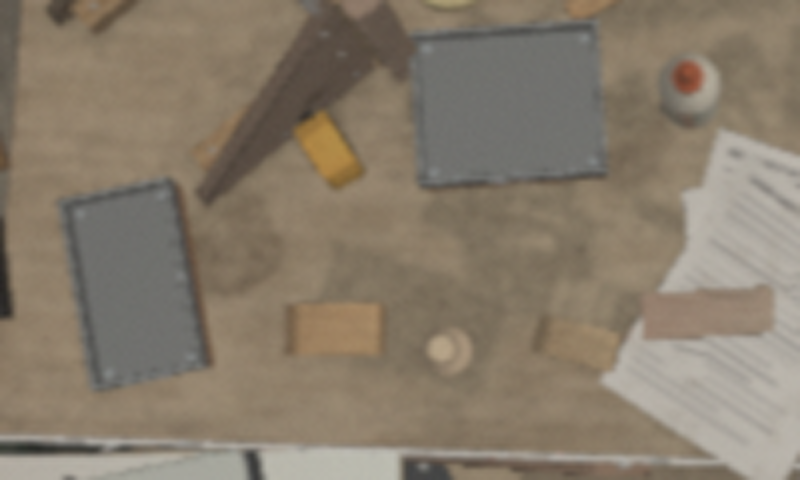

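View pics/c2.png

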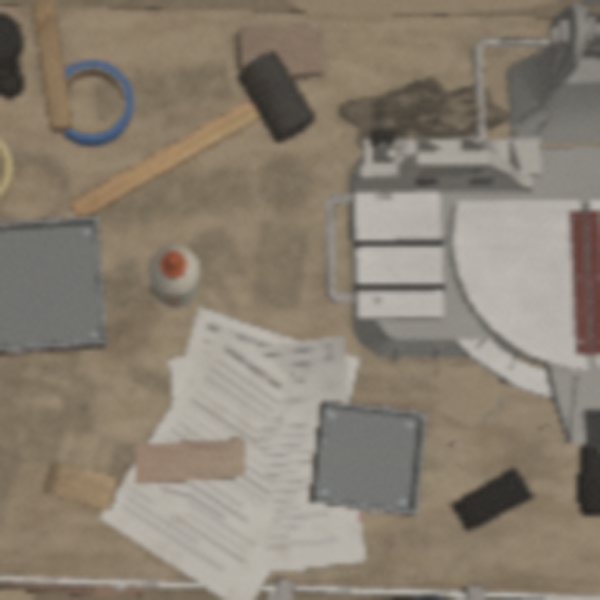

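View pics/c3.png

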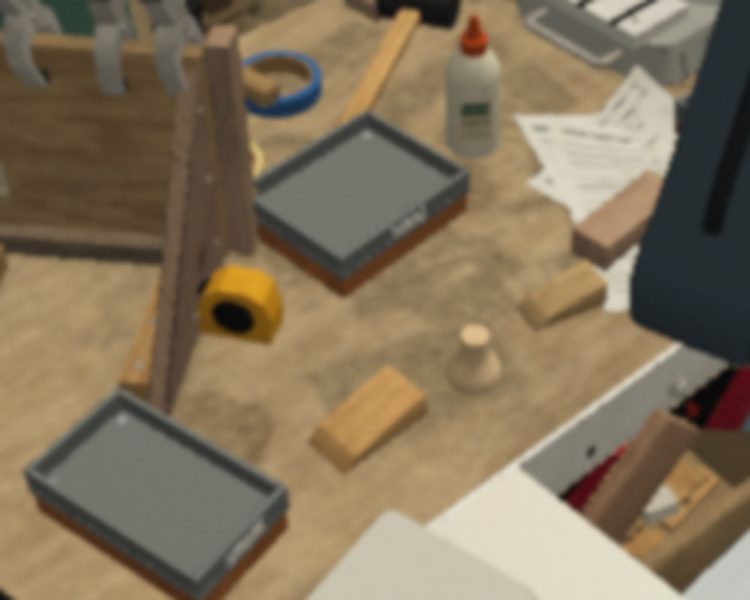

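The candidates, with top-view pixels:
- **big_wedge:** the tan, sloped piece at (193,212).
- **small_wedge:** the tan, sloped piece at (255,214). The black look-alike at (377,219) is left alone.
- **block:** the pinkish bar at (286,208). The brown scrap at (314,86) is not it.
- **knob:** the round piece at (222,217).

The crops agree with the descriptions. Next I'll segment and measure in both views.

```bash
cat > h.py <<'E'
import cv2,numpy as np
from rig import robot
def cam(n):
    c=robot.camera(n); c["R"]=cv2.Rodrigues(c["rvec"])[0]; c["t"]=np.ravel(c["tvec"]); c["C"]=-c["R"].T@c["t"]
    c["bgr"]=cv2.cvtColor(c["image"],cv2.COLOR_RGB2BGR); return c
def ray(c,uv,z):
    uv=np.atleast_2d(np.float64(uv)); k=np.linalg.inv(c["mtx"]); d=(c["R"].T@k@np.c_[uv,np.ones(len(uv))].T).T
    return c["C"]+d*((z-c["C"][2])/d[:,2])[:,None]
def px(c,P): return cv2.projectPoints(np.float64(P).reshape(-1,1,3),c["rvec"],c["tvec"],c["mtx"],None)[0].reshape(-1,2)
def tri(a,b,ua,ub):
    P=[x["mtx"]@np.c_[x["R"],x["t"]] for x in(a,b)]
    X=cv2.triangulatePoints(*P,np.float64(ua).reshape(-1,2).T,np.float64(ub).reshape(-1,2).T); return (X[:3]/X[3]).T
def seg(img,x0,y0,x1,y1,k=4,pad=8):
    """grabCut inside a box; contour in image pixels"""
    a=img[y0-pad:y1+pad,x0-pad:x1+pad]; a=cv2.resize(a,None,fx=k,fy=k,interpolation=cv2.INTER_CUBIC)
    m=np.zeros(a.shape[:2],np.uint8); r=(pad*k,pad*k,(x1-x0)*k,(y1-y0)*k)
    cv2.setRNGSeed(1); cv2.grabCut(a,m,r,np.zeros((1,65)),np.zeros((1,65)),6,cv2.GC_INIT_WITH_RECT)
    m=np.uint8((m==1)|(m==3)); m=cv2.morphologyEx(m,cv2.MORPH_OPEN,np.ones((2*k+1,)*2,np.uint8))
    cs=cv2.findContours(m,cv2.RETR_EXTERNAL,cv2.CHAIN_APPROX_NONE)[0]
    q=max(cs,key=cv2.contourArea).reshape(-1,2).astype(float); return (q+.5)/k-.5+[x0-pad,y0-pad]
E
cat > m.py <<'E'
from h import *
T,S=cam("top"),cam("scene")
boxT=dict(big=(179,203,209,221),small=(241,206,268,224),block=(267,198,307,217),knob=(213,208,231,226),wide=(210,131,265,180),long=(122,172,166,230),square=(320,188,360,227))
boxS=dict(big=(192,239,235,279),small=(262,205,294,231),knob=(238,225,259,253),wide=(172,154,250,220),long=(94,246,190,326))
for c,B,f in((T,boxT,"T"),(S,boxS,"S")):
    o=cv2.resize(c["bgr"],None,fx=4,fy=4,interpolation=cv2.INTER_CUBIC)
    for n,b in B.items():
        q=seg(c["bgr"],*b); cv2.polylines(o,[np.int32(q*4)],True,(0,255,0),1)
        (cx,cy),(w,h),a=r=cv2.minAreaRect(np.float32(q))
        print(f,n,"rect px",np.round([cx,cy,w,h,a],1).tolist())
        if f=="T":
            z=dict(big=.02,small=.02,block=.035,knob=.008).get(n,.056)
            P=ray(c,q,z)[:,:2]; (X,Y),(w,h),a=cv2.minAreaRect(np.float32(P*1000)); print("   world mm",np.round([X,Y,w,h,a],1).tolist())
    if f=="T": o=o[480:960,460:1460]; o=cv2.resize(o,(800,384))
    else: o=o[600:1300,360:1240]; o=cv2.resize(o,(754,600))
    cv2.imwrite(f"pics/seg{f}.png",o)
E
python3 m.py
```

```text
T big rect px [193.0, 211.6, 13.0, 23.8, 90.0]
   world mm [448.7, 190.0, 49.9, 92.1, 0.4]
T small rect px [253.5, 215.1, 22.5, 10.7, 14.0]
   world mm [433.1, -43.5, 86.4, 40.8, 75.6]
T block rect px [286.5, 207.9, 13.3, 33.4, 87.1]
   world mm [458.9, -169.4, 50.5, 127.1, 2.4]
T knob rect px [222.4, 216.9, 10.8, 9.9, 45.0]
   world mm [427.5, 77.4, 42.0, 38.2, 44.9]
T wide rect px [236.5, 155.4, 41.7, 49.3, 86.2]
   world mm [659.9, 18.8, 161.3, 188.2, 3.4]
T long rect px [143.7, 200.6, 50.0, 31.9, 79.8]
   world mm [491.6, 370.8, 189.7, 121.0, 11.8]
T square rect px [339.7, 208.2, 33.4, 35.2, 6.5]
   world mm [455.0, -366.3, 123.6, 131.6, 82.0]
S big rect px [212.7, 260.5, 22.0, 40.0, 47.6]
S small rect px [278.0, 218.8, 16.9, 31.8, 61.3]
S knob rect px [247.1, 239.8, 24.2, 18.0, 90.0]
S wide rect px [209.0, 185.6, 48.6, 68.9, 54.8]
S long rect px [147.3, 279.2, 77.8, 74.9, 42.5]
```

View pics/segT.png

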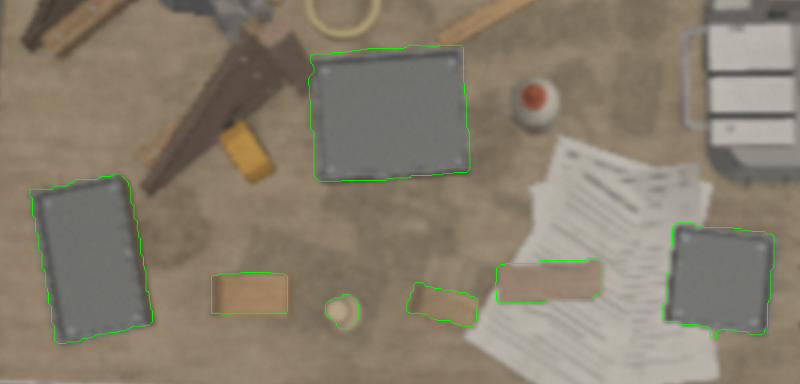

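View pics/segS.png

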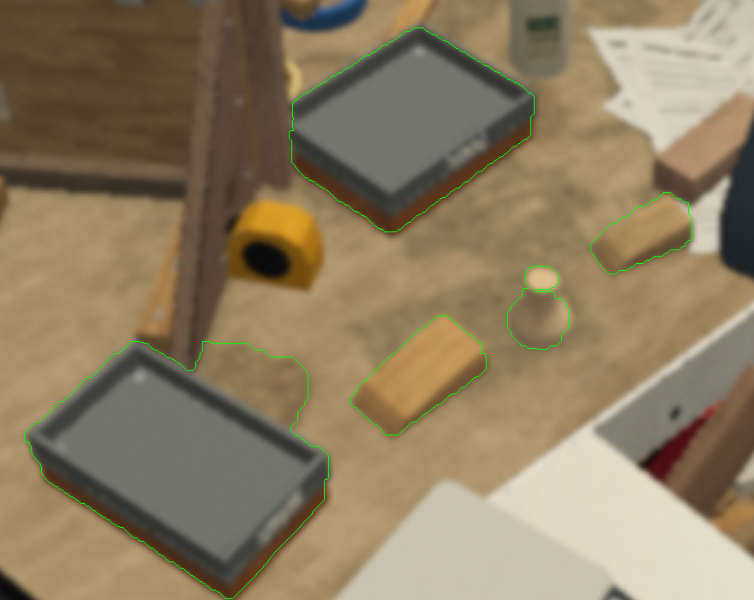

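Both overlays trace the pieces and trays well. The long tray's scene mask leaks at its right (300,360), so I won't use it there. Next I'll triangulate heights from matched corners in the two views.

```bash
python3 - <<'E'
from h import *
T,S=cam("top"),cam("scene")
t=lambda L:np.float64(L)*[.3125,.3125]+[115,120]
s=lambda L:np.float64(L)*.2918+[90,150]
D={ # order +x-y,-x-y,+x+y,-x+y  (overlay pixels of rim/top corners)
"wide":([(463,46),(469,171),(311,58),(317,179)],[(420,29),(534,97),(293,105),(391,194)]),
"long":([(126,177),(152,323),(33,190),(58,341)],[(137,344),(328,457),(28,434),(231,573)]),
"big":([(287,273),(287,313)],[(444,316),(487,352)]),
"small":([(477,294),(473,325)],[(668,193),(690,208)]),
"knobtop":([(338,309)],[(542,277)]),
}
for n,(a,b) in D.items():
    P=tri(T,S,t(a),s(b)); print(n,(P*1000).round().tolist(),"mean",(P.mean(0)*1000).round())
print("knob bell top view",ray(T,[(222.5,218)],.008).round(4),"scene",ray(S,s([(539,328)]),.008).round(4))
# square: rim (top) ; block top from both views where seen
for n,q,z in(("glue",(284,154),.0),("tape",(191.5,167.5),.06),("rack leg foot",(161,178),.0)): print(n,ray(T,[q],z).round(3))
print("rack foot scene",ray(S,s([(190,365),(270,185),(205,30)]),0).round(3))
print("glue base scene",ray(S,s([(540,70)]),0).round(3),"tape base",ray(S,s([(232,258),(305,287)]),0).round(3))
# block: scene corner of top (left, +x+y? visible) (656,160),(692,185 top near)
print("block top corners",(tri(T,S,t([(497,264),(497,303)]),s([(657,157),(692,177)]))*1000).round().tolist())
E
```

```text
wide [[744.0, -70.0, 43.0], [592.0, -74.0, 49.0], [718.0, 105.0, 68.0], [582.0, 104.0, 55.0]] mean [659.  16.  54.]
long [[593.0, 340.0, 44.0], [415.0, 303.0, 42.0], [574.0, 447.0, 49.0], [390.0, 411.0, 41.0]] mean [493. 375.  44.]
big [[472.0, 144.0, 24.0], [424.0, 144.0, 21.0]] mean [448. 144.  23.]
small [[444.0, -85.0, 28.0], [410.0, -77.0, 38.0]] mean [427. -81.  33.]
knobtop [[428.0, 80.0, 55.0]] mean [428.  80.  55.]
knob bell top view [[0.4233 0.0772 0.008 ]] scene [[0.4221 0.089  0.008 ]]
glue [[ 0.674 -0.165  0.   ]]
tape [[0.614 0.19  0.06 ]]
rack leg foot [[0.583 0.322 0.   ]]
rack foot scene [[0.587 0.308 0.   ]
 [0.708 0.138 0.   ]
 [0.929 0.049 0.   ]]
glue base scene [[ 0.66  -0.147  0.   ]] tape base [[0.659 0.215 0.   ]
 [0.591 0.192 0.   ]]
block top corners [[479.0, -109.0, 31.0], [435.0, -107.0, 39.0]]
```

Heights agree with the text: tray rims about 0.05 m, block about 0.035 m, wedges about 0.03 m and knob 0.055 m. I'll start with the block at (0.459,-0.170), long axis at 92.4°.

```bash
cat > go.py <<'E'
import sys,numpy as np
from rig import robot
from scipy.spatial.transform import Rotation as Ro
# usage: go.py x y z yaw_deg  -> shift in the tool's axes (units of 0.03 m) now and after the twist, twist in units of 0.1 rad
x,y,z,ps=map(float,sys.argv[1:5]); o=robot.get_obs(); p=o["position"]; R=Ro.from_quat(o["tool_rot"]).as_matrix()
psi=np.arctan2(R[1,0],R[0,0]); tw=-(np.radians(ps)-psi); tw=(tw+np.pi)%(2*np.pi)-np.pi
d=(np.array([x,y,z])-p)
R2=R@Ro.from_rotvec([0,0,tw]).as_matrix()
print("t",round(o["time"],1),"pos",np.round(p,4),"yaw",round(np.degrees(psi),1),"q",np.round(o["q"],2),"w",round(o["grip_width"],4),"gf",round(float(o["grip_force"]),1),"F",np.round(o["ft_force"],1))
print("now-axes",(R.T@d/.03).round(2),"after-twist axes",(R2.T@d/.03).round(2),"twist",round(tw/.1,2))
E
python3 go.py .459 -.17 .15 92.4
```

```text
t 0.3 pos [ 0.2717 -0.5626  0.2222] yaw 25.8 q [-1.3   0.53  1.43  0.    1.18 -0.18] w 0.0867 gf 0.0 F [0.9 0.  0.4]
now-axes [11.31 -9.07  2.41] after-twist axes [12.81  6.79  2.41] twist -11.63
```

Call:
play_rows --steps '[1,0.8,-0.7,0,0,1,0.8,-0.7,0,0,1,0.8,-0.7,0,0,1,0.8,-0.7,0,0,1,0.8,-0.7,0,0,1,0.8,-0.7,0,0,1,0.8,-0.7,0,0,1,0.8,-0.7,0,0,1,0.8,-0.7,0,0,1,0.8,-0.7,0,0]' --grip_force 25

```text
time: 1.3
position: [0.397, -0.2682, 0.2227]
tool_rot: [0.975, 0.223, 0.0, 0.0]
ft_force: [0.0, 0.1, -0.2]
grip_width: 0.0867
grip_force: 0.0
```

Call:
play_rows --steps '[1,0,0,0,-1,1,0,0,0,-1,1,0,0,0,-1,1,0,0,0,-1,1,0,0,0,-1,1,0,0,0,-1,1,0,0,0,-1,1,0,0,0,-1,1,0,0,0,-1,1,0,0,0,-1]'

```text
time: 2.3
position: [0.3966, -0.2693, 0.2226]
tool_rot: [0.747, 0.665, -0.0, 0.0]
ft_force: [-0.3, 1.1, 0.1]
grip_width: 0.0869
grip_force: 0.0
```

```bash
python3 go.py .459 -.17 .07 92.4
```

```text
t 2.3 pos [ 0.3966 -0.2693  0.2226] yaw 83.3 q [-0.83  0.33  1.79 -0.    1.02 -0.71] w 0.0869 gf 0.0 F [-0.3  1.1  0.1]
now-axes [3.53 1.68 5.09] after-twist axes [3.22 2.22 5.09] twist -1.59
```

Call:
play_rows --steps '[1,0,0,0,-0.8,1,0,0,0,-0.8,1,0.4,0.28,0.63,0,1,0.4,0.28,0.63,0,1,0.4,0.28,0.63,0,1,0.4,0.28,0.63,0,1,0.4,0.28,0.63,0,1,0.4,0.28,0.63,0,1,0.4,0.28,0.63,0,1,0.4,0.28,0.63,0]'

```text
time: 3.3
position: [0.4606, -0.1705, 0.0707]
tool_rot: [0.693, 0.721, 0.0, 0.0]
ft_force: [-0.2, 0.0, -0.4]
grip_width: 0.0869
grip_force: 0.0
```

```bash
python3 go.py .459 -.17 .005 92.4; python3 -c "
from h import *
c=cam('top'); cv2.imwrite('pics/b1.png',cv2.resize(c['bgr'][160:260,180:360],(720,400),interpolation=cv2.INTER_CUBIC))
c=cam('scene'); cv2.imwrite('pics/b1s.png',cv2.resize(c['bgr'][120:270,220:420],(800,600),interpolation=cv2.INTER_CUBIC))"
```

```text
t 3.3 pos [ 0.4606 -0.1705  0.0707] yaw 92.2 q [-0.58  0.6   1.89 -0.    0.64 -0.62] w 0.0869 gf 0.0 F [-0.2  0.  -0.4]
now-axes [ 0.02 -0.05  2.19] after-twist axes [ 0.02 -0.05  2.19] twist -0.03
```

View pics/b1s.png

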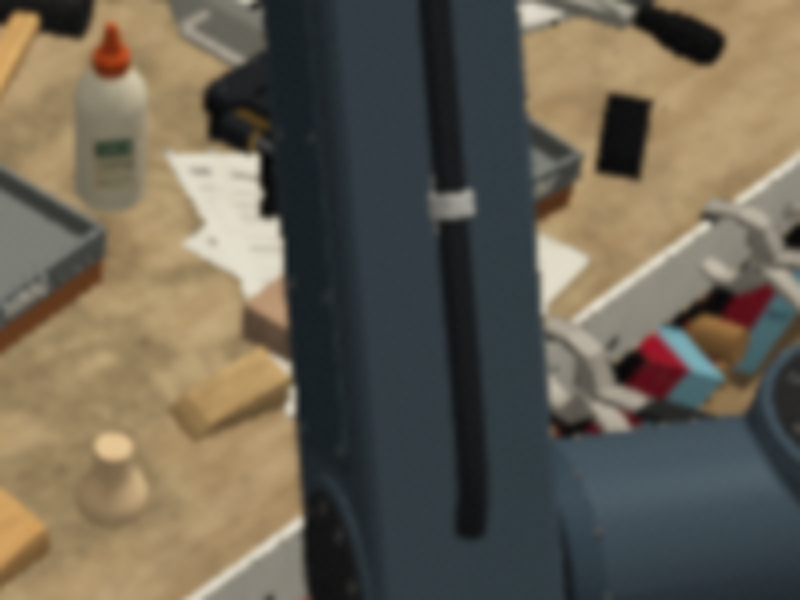

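The arm hides the block in the scene view, but nothing is disturbed: the small wedge is at (230,392) and the knob at (113,478). I'll descend and grip.

Call:
play_rows --steps '[1,0,0,0.5,0,1,0,0,0.5,0,1,0,0,0.5,0,1,0,0,0.4,0,1,0,0,0.24,0,1,0,0,0,0,-1,0,0,0,0,-1,0,0,0,0,-1,0,0,0,0,-1,0,0,0,0]'

```text
time: 4.4
position: [0.4602, -0.1709, 0.0076]
tool_rot: [0.693, 0.721, 0.0, 0.0]
ft_force: [-0.1, -0.2, 0.4]
grip_width: 0.0633
grip_force: 0.0
```

Call:
play_rows --steps '[-1,0,0,0,0,-1,0,0,0,0,-1,0,0,0,0,-1,0,0,0,0,-1,0,0,-0.2,0,-1,0,0,-0.4,0,-1,0,0,-0.8,0,-1,0,0,-1,0,-1,0,0,-1,0,-1,0,0,-1,0]'

```text
time: 5.4
position: [0.4595, -0.1705, 0.141]
tool_rot: [0.693, 0.721, -0.0, -0.0]
ft_force: [1.2, 0.2, -1.2]
grip_width: 0.0451
grip_force: 24.9
```

```bash
python3 go.py .477 .373 .16 11.8
```

```text
t 5.4 pos [ 0.4595 -0.1705  0.141 ] yaw 92.2 q [-0.58  0.47  1.85 -0.    0.82 -0.62] w 0.0451 gf 24.9 F [ 1.2  0.2 -1.2]
now-axes [18.08  1.29 -0.63] after-twist axes [  4.27 -17.61  -0.63] twist 14.04
```

Call:
play_rows --steps '[-1,0.4,0.06,-0.2,0,-1,0.8,0.06,-0.2,0,-1,1,0.06,-0.2,0,-1,1,0.06,0,0,-1,1,0.06,0,0,-1,1,0.06,0,0,-1,1,0.06,0,0,-1,1,0.06,0,0,-1,1,0.06,0,0,-1,1,0.06,0,0]'

```text
time: 6.4
position: [0.4657, 0.1076, 0.1565]
tool_rot: [0.693, 0.721, -0.001, -0.001]
ft_force: [0.3, -0.2, -1.2]
grip_width: 0.0447
grip_force: 24.9
```

Call:
play_rows --steps '[-1,1,0.06,0,0,-1,1,0.06,0,0,-1,1,0.06,0,0,-1,1,0.06,0,0,-1,1,0.06,0,0,-1,1,0.06,0,0,-1,1,0.06,0,0,-1,1,0.06,0,0,-1,0.6,0.06,0,0,-1,0.3,0.06,0,0]'

```text
time: 7.4
position: [0.473, 0.3749, 0.1562]
tool_rot: [0.692, 0.722, -0.001, -0.001]
ft_force: [-0.2, 0.4, -1.8]
grip_width: 0.0448
grip_force: 24.9
```

Call:
play_rows --steps '[-1,0,0,0,0.9,-1,0,0,0,1,-1,0,0,0,1,-1,0,0,0,1,-1,0,0,0,1,-1,0,0,0,1,-1,0,0,0,1,-1,0,0,0,1,-1,0,0,0,1,-1,0,0,0,1]'

```text
time: 8.4
position: [0.4738, 0.3724, 0.1564]
tool_rot: [0.953, 0.303, -0.001, 0.0]
ft_force: [0.5, -0.4, -1.7]
grip_width: 0.0449
grip_force: 24.9
```

```bash
python3 go.py .477 .373 .1 11.8
```

```text
t 8.4 pos [0.4738 0.3724 0.1564] yaw 35.2 q [ 0.48  0.58  1.55 -0.    1.01  1.44] w 0.0449 gf 24.9 F [ 0.5 -0.4 -1.7]
now-axes [0.1  0.05 1.88] after-twist axes [ 0.11 -0.    1.88] twist 4.09
```

Call:
play_rows --steps '[-1,0,0,0,1,-1,0,0,0,1,-1,0,0,0,1,-1,0,0,0,1,-1,0.1,0,0,0.1,-1,0.05,0,0.5,0,-1,0,0,0.6,0,-1,0,0,0.6,0,-1,0,0,0.4,0,-1,0,0,0,0]'

```text
time: 9.4
position: [0.4775, 0.3731, 0.0914]
tool_rot: [0.994, 0.105, -0.003, 0.001]
ft_force: [-0.7, 0.1, -0.7]
grip_width: 0.0446
grip_force: 24.9
```

```bash
python3 go.py .480 .3735 .044 11.8; python3 -c "
from h import *
c=cam('scene'); a=cv2.resize(c['bgr'][200:340,70:250],(540,420),interpolation=cv2.INTER_CUBIC)
c=cam('top'); b=cv2.resize(c['bgr'][165:245,105:185],(260,260),interpolation=cv2.INTER_CUBIC)
o=np.zeros((420,800,3),np.uint8); o[:,:540]=a; o[:260,540:]=b; cv2.imwrite('pics/p1.png',o)"
```

```text
t 9.4 pos [0.4775 0.3731 0.0914] yaw 12.1 q [ 0.48  0.67  1.58 -0.    0.89  1.84] w 0.0446 gf 24.9 F [-0.7  0.1 -0.7]
now-axes [0.09 0.   1.58] after-twist axes [0.09 0.   1.58] twist 0.04
```

View pics/p1.png

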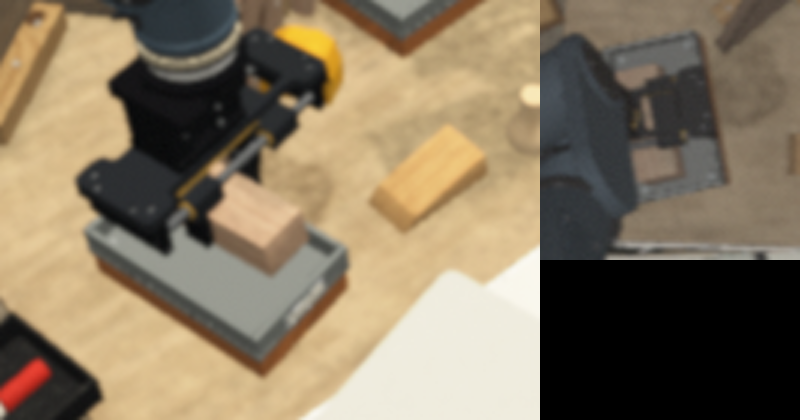

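The block is in line with the long tray: its end is at (265,235) and the tray's near edge at (340,265). The gripper body is long along the closing axis. I'll lower and open a little.

Call:
play_rows --steps '[-1,0,0,0.4,0,-1,0,0,0.4,0,-1,0,0,0.4,0,-1,0,0,0.2,0,-1,0,0,0.15,0,-1,0,0,0,0,0.3,0,0,0,0,0.3,0,0,0,0,0.3,0,0,0,0,0.3,0,0,0,0]'

```text
time: 10.5
position: [0.4795, 0.3743, 0.0482]
tool_rot: [0.995, 0.105, 0.0, -0.0]
ft_force: [-0.6, -0.5, -0.9]
grip_width: 0.0559
grip_force: 0.0
```

```bash
python3 go.py .4775 .373 .15 90.4
```

```text
t 10.5 pos [0.4795 0.3743 0.0482] yaw 12.0 q [ 0.48  0.74  1.6  -0.    0.8   1.84] w 0.0559 gf 0.0 F [-0.6 -0.5 -0.9]
now-axes [-0.07  0.03 -3.39] after-twist axes [-0.04 -0.06 -3.39] twist -13.68
```

Call:
play_rows --steps '[0.3,0,0,-0.4,0,0.3,0,0,-1,0,1,0,0,-1,0,1,0,0,-1,0,1,-0.38,0.95,0,0,1,-0.38,0.95,0,0,1,-0.38,0.95,0,0,1,-0.38,0.95,0,0,1,-0.38,0.95,0,0,1,-0.38,0.95,0,0]'

```text
time: 11.5
position: [0.4479, 0.1916, 0.1508]
tool_rot: [0.994, 0.105, 0.001, -0.0]
ft_force: [0.8, 0.6, 0.2]
grip_width: 0.0867
grip_force: 0.0
```

Call:
play_rows --steps '[1,0,0,0,-1,1,0,0,0,-1,1,0,0,0,-1,1,0,0,0,-1,1,0,0,0,-1,1,0,0,0,-1,1,0,0,0,-1,1,0,0,0,-1,1,0,0,0,-1,1,0,0,0,-1]'

```text
time: 12.5
position: [0.4482, 0.1927, 0.1507]
tool_rot: [0.821, 0.57, 0.001, 0.0]
ft_force: [-0.4, 0.3, -0.2]
grip_width: 0.0872
grip_force: 0.0
```

```bash
python3 go.py .4487 .192 .005 90.4; python3 -c "
from h import *
c=cam('scene'); cv2.imwrite('pics/p2.png',cv2.resize(c['bgr'][200:340,70:270],(800,560),interpolation=cv2.INTER_CUBIC))"
```

```text
t 12.5 pos [0.4482 0.1927 0.1507] yaw 69.6 q [0.18 0.46 1.84 0.   0.84 0.53] w 0.0872 gf 0.0 F [-0.4  0.3 -0.2]
now-axes [-0.02  0.02  4.86] after-twist axes [-0.03  0.01  4.86] twist -3.64
```

View pics/p2.png

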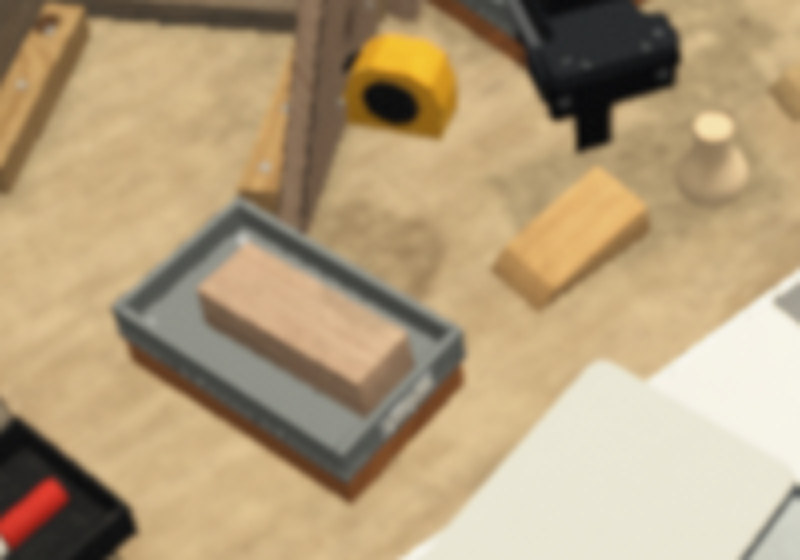

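The block lies flat in the long tray, at (305,325). Next is the big wedge at (570,240).

Call:
play_rows --steps '[1,0,0,0,-1,1,0,0,0,-1,1,0,0,0,-1,1,0,0,0.5,-0.64,1,0,0,0.9,0,1,0,0,0.9,0,1,0,0,0.9,0,1,0,0,0.8,0,1,0,0,0.6,0,1,0,0,0.2,0]'

```text
time: 13.55
position: [0.4475, 0.1926, 0.0047]
tool_rot: [0.707, 0.708, -0.001, -0.001]
ft_force: [0.2, -0.5, 0.3]
grip_width: 0.0869
grip_force: 0.0
```

Call:
play_rows --steps '[-1,0,0,0,0,-1,0,0,0,0,-1,0,0,0,0,-1,0,0,0,0,-1,0,0,0,0,-1,0,0,0,0,-1,0,0,0,0,-1,0,0,0,0,-1,0,0,-0.3,0,-1,0,0,-0.7,0]'

```text
time: 14.55
position: [0.4465, 0.1924, 0.035]
tool_rot: [0.706, 0.708, -0.002, -0.001]
ft_force: [0.1, 0.1, -1.2]
grip_width: 0.05
grip_force: 25.0
```

Call:
play_rows --steps '[-1,0,0,-0.8,0,-1,0,0,-1,0,-1,0,0,-1,0,-1,0,0,-1,0,-1,0,0,0,1,-1,0,0,0,1,-1,0,0,0,1,-1,0,0,0,1,-1,0,0,0,1,-1,0,0,0,1]'

```text
time: 15.55
position: [0.4472, 0.1926, 0.1498]
tool_rot: [0.885, 0.466, -0.0, -0.0]
ft_force: [-0.0, -0.2, -1.2]
grip_width: 0.0495
grip_force: 25.0
```

```bash
python3 go.py .654 -.013 .16 3.4
```

```text
t 15.6 pos [0.4472 0.1926 0.1498] yaw 55.6 q [0.18 0.46 1.85 0.   0.84 0.78] w 0.0495 gf 25.0 F [-0.  -0.2 -1.2]
now-axes [-1.75  9.56 -0.35] after-twist axes [ 6.47  7.25 -0.35] twist 9.1
```

Call:
play_rows --steps '[-1,0,0,-0.3,1,-1,0,0,0,1,-1,0,0,0,1,-1,0,0,0,1,-1,0,0,0,1,-1,0,0,0,1,-1,0,0,0,1,-1,0,0,0,1,-1,0,0,0,1,-1,0,0,0,0.1]'

```text
time: 16.55
position: [0.4474, 0.1926, 0.1587]
tool_rot: [0.999, 0.032, -0.0, 0.0]
ft_force: [-0.8, 0.5, -1.4]
grip_width: 0.0497
grip_force: 25.0
```

Call:
play_rows --steps '[-1,0,0.6,0,0,-1,0,0.9,0,0,-1,0.2,0.9,0,0,-1,0.4,0.9,0,0,-1,0.6,0.9,0,0,-1,0.8,0.9,0,0,-1,0.8,0.9,0,0,-1,0.8,0.6,0,0,-1,0.8,0.4,0,0,-1,0.6,0.2,0,0]'

```text
time: 17.55
position: [0.6128, -0.0149, 0.1586]
tool_rot: [0.999, 0.032, 0.0, 0.0]
ft_force: [-0.8, 0.4, -0.7]
grip_width: 0.0496
grip_force: 25.0
```

```bash
python3 go.py .654 -.0135 .085 3.4
```

```text
t 17.6 pos [ 0.6128 -0.0149  0.1586] yaw 3.7 q [-0.21  0.59  1.53 -0.    1.03  1.3 ] w 0.0496 gf 25.0 F [-0.8  0.4 -0.7]
now-axes [1.37 0.04 2.45] after-twist axes [1.37 0.04 2.45] twist 0.05
```

Call:
play_rows --steps '[-1,0.5,0,0,0,-1,0.5,0,0,0,-1,0.37,0,0,0,-1,0,0,0.6,0,-1,0,0,0.6,0,-1,0,0,0.6,0,-1,0,0,0.4,0,-1,0,0,0.2,0,-1,0,0,0,0,-1,0,0,0,0]'

```text
time: 18.55
position: [0.6529, -0.0108, 0.0872]
tool_rot: [0.999, 0.032, 0.001, 0.0]
ft_force: [-0.2, 0.6, -1.0]
grip_width: 0.0496
grip_force: 25.0
```

```bash
python3 go.py .654 -.0135 .042 3.4; python3 -c "
from h import *
c=cam('scene'); a=cv2.resize(c['bgr'][110:250,140:320],(540,420),interpolation=cv2.INTER_CUBIC)
c=cam('top'); b=cv2.resize(c['bgr'][115:195,205:305],(260,208),interpolation=cv2.INTER_CUBIC)
o=np.zeros((420,800,3),np.uint8); o[:,:540]=a; o[:208,540:]=b; cv2.imwrite('pics/p3.png',o)"
```

```text
t 18.6 pos [ 0.6529 -0.0108  0.0872] yaw 3.7 q [-0.19  0.73  1.46  0.    0.95  1.32] w 0.0496 gf 25.0 F [-0.2  0.6 -1. ]
now-axes [0.03 0.09 1.51] after-twist axes [0.03 0.09 1.51] twist 0.05
```

View pics/p3.png

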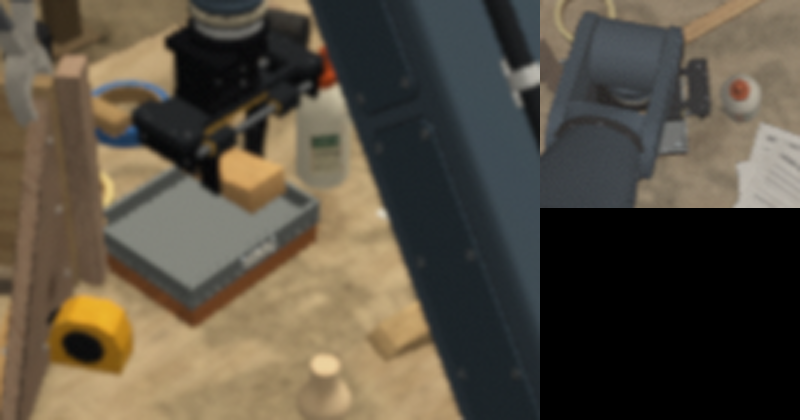

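The wedge is over the tray's right side, near (250,185), and the gripper body clears the glue bottle at (740,95). I'll lower and release.

Call:
play_rows --steps '[-1,0,0.08,0.4,0,-1,0,0,0.4,0,-1,0,0,0.4,0,-1,0,0,0.2,0,-1,0,0,0.14,0,-1,0,0,0,0,-1,0,0,0,0,0.35,0,0,0,0,0.35,0,0,0,0,0.35,0,0,0,0]'

```text
time: 19.65
position: [0.6527, -0.0131, 0.0406]
tool_rot: [0.999, 0.032, 0.0, 0.0]
ft_force: [-0.1, -0.1, -0.2]
grip_width: 0.0577
grip_force: 0.0
```

Call:
play_rows --steps '[0.35,0,0,0,0,0.35,0,0,-0.4,0,0.35,0,0,-0.8,0,0.35,0,0,-1,0,0.35,0,0,-1,0,0.35,-1,0,0,0,1,-1,0,0,0,1,-1,0,0,0,1,-1,0,0,0,1,-1,0,0,0]'

```text
time: 20.65
position: [0.502, -0.0227, 0.1375]
tool_rot: [0.999, 0.032, 0.001, 0.0]
ft_force: [0.4, -0.2, 0.6]
grip_width: 0.0823
grip_force: 0.0
```

```bash
python3 go.py .432 -.042 .007 75.6; python3 -c "
from h import *
c=cam('scene'); a=cv2.resize(c['bgr'][130:250,160:330],(680,480),interpolation=cv2.INTER_CUBIC); cv2.imwrite('pics/p4.png',a)"
```

```text
t 20.6 pos [ 0.502  -0.0227  0.1375] yaw 3.7 q [-0.27  0.49  1.82  0.    0.83  1.24] w 0.0823 gf 0.0 F [ 0.4 -0.2  0.6]
now-axes [-2.38  0.49  4.35] after-twist axes [-1.2  -2.11  4.35] twist -12.56
```

View pics/p4.png

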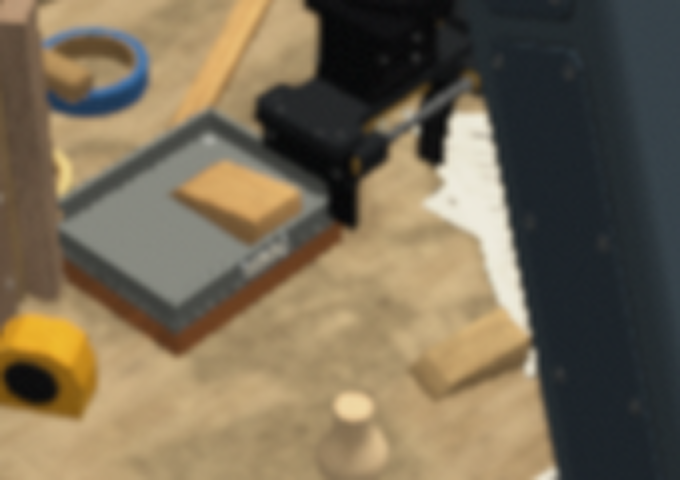

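The big wedge lies flat in the wide tray, at (240,200). The small wedge is next, at (470,350).

Call:
play_rows --steps '[1,0,0,0,-1,1,0,0,0,-1,1,0,0,0,-1,1,0,0,0,-1,1,0,0,0,-1,1,0,0,0,-1,1,0,0,0,-1,1,0,0,0,-1,1,0,0,0,-1,1,0,0,0,-1]'

```text
time: 21.7
position: [0.5034, -0.0228, 0.1374]
tool_rot: [0.861, 0.509, 0.001, 0.001]
ft_force: [-0.4, 0.2, -0.3]
grip_width: 0.0867
grip_force: 0.0
```

Call:
play_rows --steps '[1,0,0,0,-0.9,1,0,0,0,-0.9,1,0,0,0,-0.76,1,-0.3,-0.5,0,0,1,-0.3,-0.5,0.3,0,1,-0.3,-0.5,0.5,0,1,-0.3,-0.5,0.6,0,1,0,-0.1,0.6,0,1,0,0,0,0,1,0,0,0,0]'

```text
time: 22.7
position: [0.4338, -0.0422, 0.077]
tool_rot: [0.79, 0.613, 0.0, 0.001]
ft_force: [0.2, 0.1, -0.8]
grip_width: 0.0873
grip_force: 0.0
```

```bash
python3 go.py .432 -.042 .006 75.6
```

```text
t 22.7 pos [ 0.4338 -0.0422  0.077 ] yaw 75.6 q [-0.35  0.55  2.03  0.    0.56 -0.1 ] w 0.0873 gf 0.0 F [ 0.2  0.1 -0.8]
now-axes [-0.01 -0.06  2.37] after-twist axes [-0.01 -0.06  2.37] twist 0.0
```

Call:
play_rows --steps '[1,0,-0.05,0.5,0,1,0,0,0.6,0,1,0,0,0.6,0,1,0,0,0.4,0,1,0,0,0.25,0,1,0,0,0,0,-1,0,0,0,0,-1,0,0,0,0,-1,0,0,0,0,-1,0,0,0,0]'

```text
time: 23.7
position: [0.4317, -0.0416, 0.0064]
tool_rot: [0.79, 0.613, 0.0, 0.0]
ft_force: [-0.1, -0.3, -0.3]
grip_width: 0.0629
grip_force: 0.0
```

Call:
play_rows --steps '[-1,0,0,0,0,-1,0,0,0,0,-1,0,0,0,0,-1,0,0,0,0,-1,0,0,-0.2,0,-1,0,0,-0.6,0,-1,0,0,-1,0,-1,0,0,-1,0,-1,0,0,-1,0,-1,0,0,-0.7,0]'

```text
time: 24.7
position: [0.4313, -0.0414, 0.1429]
tool_rot: [0.79, 0.613, 0.0, 0.001]
ft_force: [0.5, -0.9, -0.6]
grip_width: 0.0378
grip_force: 25.0
```

```bash
python3 go.py .652 .058 .155 93.4
```

```text
t 24.7 pos [ 0.4313 -0.0414  0.1429] yaw 75.6 q [-0.35  0.41  1.98  0.    0.75 -0.1 ] w 0.0378 gf 25.0 F [ 0.5 -0.9 -0.6]
now-axes [ 5.04  6.3  -0.39] after-twist axes [ 2.87  7.54 -0.39] twist -3.1
```

Call:
play_rows --steps '[-1,0,0,-0.4,1,-1,0,0,0,1,-1,0,0,0,1,-1,0,0,0,1,-1,0,0,0,1,-1,0,0,0,1,-1,0,0,0,1,-1,0,0,0,1,-1,0,0,0,0.24,-1,0,0,0,0]'

```text
time: 25.7
position: [0.431, -0.0414, 0.1531]
tool_rot: [0.969, 0.246, -0.0, -0.0]
ft_force: [0.4, 0.6, -1.0]
grip_width: 0.0378
grip_force: 25.0
```

```bash
python3 go.py .648 .060 .155 28.4
```

```text
t 25.7 pos [ 0.431  -0.0414  0.1531] yaw 28.5 q [-0.35  0.39  1.97 -0.    0.78  0.72] w 0.0378 gf 25.0 F [ 0.4  0.6 -1. ]
now-axes [ 7.97  0.48 -0.07] after-twist axes [ 7.97  0.47 -0.07] twist 0.01
```

Call:
play_rows --steps '[-1,0.6,0.05,0,0,-1,0.9,0.05,0,0,-1,0.9,0.05,0,0,-1,0.9,0.05,0,0,-1,0.9,0.05,0,0,-1,0.9,0.05,0,0,-1,0.9,0.05,0,0,-1,0.9,0.05,0,0,-1,0.7,0.05,0,0,-1,0.37,0.05,0,0]'

```text
time: 26.7
position: [0.6501, 0.0599, 0.1527]
tool_rot: [0.969, 0.246, 0.0, 0.0]
ft_force: [-0.2, -0.7, -1.3]
grip_width: 0.0376
grip_force: 25.0
```

Call:
play_rows --steps '[-1,0,0,0.3,0,-1,0,0,0.5,0,-1,0,0,0.6,0,-1,0,0,0.4,0,-1,0,0,0.2,0,-1,0,0,0,0,-1,0,0,0,0,-1,0,0,0,0,-1,0,0,0,0,-1,0,0,0,0]'

```text
time: 27.7
position: [0.6492, 0.059, 0.0936]
tool_rot: [0.969, 0.245, 0.001, 0.0]
ft_force: [0.4, -0.4, -0.3]
grip_width: 0.0378
grip_force: 25.0
```

```bash
python3 go.py .648 .060 .0425 28.4; python3 -c "
from h import *
c=cam('scene'); a=cv2.resize(c['bgr'][110:250,140:320],(720,560),interpolation=cv2.INTER_CUBIC); cv2.imwrite('pics/p5.png',a)"
```

```text
t 27.7 pos [0.6492 0.059  0.0936] yaw 28.4 q [-0.08  0.72  1.46  0.    0.96  0.99] w 0.0378 gf 25.0 F [ 0.4 -0.4 -0.3]
now-axes [-0.02 -0.05  1.7 ] after-twist axes [-0.02 -0.05  1.7 ] twist 0.0
```

View pics/p5.png

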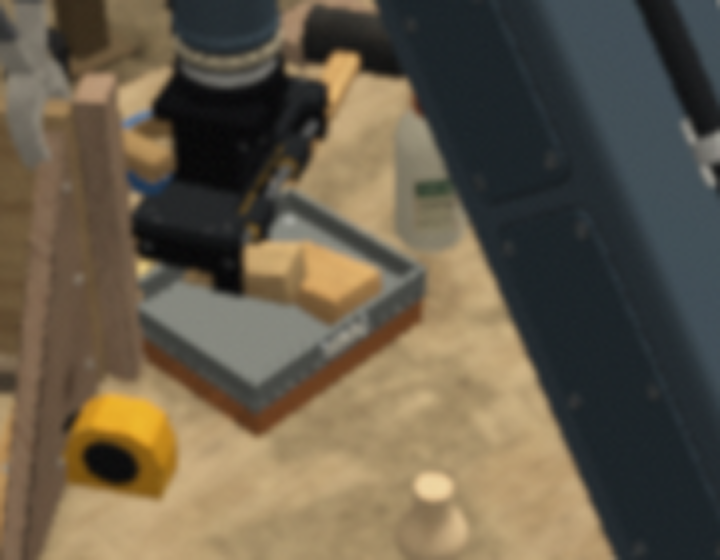

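The small wedge hangs over the free left half of the tray, at (272,270), and the body clears the rack upright at (105,200). I'll lower and release with a small opening.

Call:
play_rows --steps '[-1,0,-0.05,0.4,0,-1,0,0,0.5,0,-1,0,0,0.4,0,-1,0,0,0.25,0,-1,0,0,0.15,0,-1,0,0,0,0,-1,0,0,0,0,0.05,0,0,0,0,0.05,0,0,0,0,0.05,0,0,0,0]'

```text
time: 28.75
position: [0.6485, 0.0603, 0.0425]
tool_rot: [0.969, 0.245, 0.0, 0.0]
ft_force: [0.1, 0.5, -0.1]
grip_width: 0.0452
grip_force: 0.0
```

Call:
play_rows --steps '[0.05,0,0,0,0,0.05,0,0,-0.3,0,0.05,0,0,-0.6,0,0.05,0,0,-1,0,0.05,0,0,-1,0,0.05,-0.8,0,-0.5,0,0.5,-1,0,0,0,1,-1,0,0,0,1,-1,0,0,0,1,-0.5,0,0,0]'

```text
time: 29.75
position: [0.5321, -0.0016, 0.1447]
tool_rot: [0.97, 0.245, -0.001, -0.0]
ft_force: [-0.6, 0.3, 0.3]
grip_width: 0.07
grip_force: 0.0
```

```bash
python3 go.py .425 .080 .1 28.4; python3 - <<'E'
from h import *
T,S=cam("top"),cam("scene")
q=seg(S["bgr"],238,225,259,253); body=q[q[:,1]>235]
u=(body[:,0].min()+body[:,0].max())/2; print("knob scene mid col",u,"bottom row",q[:,1].max())
g=cv2.resize(cv2.cvtColor(T["bgr"][195:240,200:245],cv2.COLOR_BGR2GRAY),None,fx=8,fy=8,interpolation=cv2.INTER_CUBIC)
c=cv2.HoughCircles(g,cv2.HOUGH_GRADIENT,1,20,param1=60,param2=12,minRadius=40,maxRadius=62)
c=None if c is None else c[0][:3]; print(c)
if c is not None: print(ray(T,(c[:,:2]+.5)/8-.5+[200,195],.008).round(4))
for z in(.008,): print("axis cand",[px(S,(x,y,z)).round(1).tolist() for x,y in((.423,.078),(.425,.08),(.427,.084))])
E
```

```text
t 29.8 pos [ 0.5321 -0.0016  0.1447] yaw 28.4 q [-0.21  0.51  1.74 -0.    0.89  0.86] w 0.07 gf 0.0 F [-0.6  0.3  0.3]
now-axes [-1.85 -4.09  1.49] after-twist axes [-1.84 -4.09  1.49] twist -0.0
knob scene mid col 247.125 bottom row 251.875
None
axis cand [[[249.9, 243.4]], [[248.9, 243.4]], [[247.3, 243.8]]]
```

Call:
play_rows --steps '[1,-0.22,-0.5,0,0,1,-0.22,-0.5,0,0,1,-0.22,-0.5,0,0,1,-0.22,-0.5,0.1,0,1,-0.22,-0.5,0.2,0,1,-0.22,-0.5,0.4,0,1,-0.22,-0.5,0.4,0,1,-0.21,-0.6,0.4,0,1,0,0,0,0,1,0,0,0,0]'

```text
time: 30.85
position: [0.4317, 0.0824, 0.0993]
tool_rot: [0.969, 0.246, 0.001, 0.0]
ft_force: [1.3, -0.1, 0.5]
grip_width: 0.087
grip_force: 0.0
```

```bash
python3 go.py .427 .082 .004 28.4
```

```text
t 30.9 pos [0.4317 0.0824 0.0993] yaw 28.5 q [-0.07  0.51  2.   -0.    0.63  1.01] w 0.087 gf 0.0 F [ 1.3 -0.1  0.5]
now-axes [-0.15 -0.07  3.18] after-twist axes [-0.15 -0.07  3.18] twist 0.01
```

Call:
play_rows --steps '[1,-0.15,-0.07,0.2,0,1,0,0,0.5,0,1,0,0,0.6,0,1,0,0,0.6,0,1,0,0,0.6,0,1,0,0,0.4,0,1,0,0,0.25,0,1,0,0,0,0,-1,0,0,0,0,-1,0,0,0,0]'

```text
time: 31.85
position: [0.4256, 0.0818, 0.005]
tool_rot: [0.969, 0.245, 0.001, 0.0]
ft_force: [0.1, -0.8, 0.1]
grip_width: 0.0776
grip_force: 0.0
```

Call:
play_rows --steps '[-1,0,0,0,0,-1,0,0,0,0,-1,0,0,0,0,-1,0,0,0,0,-1,0,0,0,0,-1,0,0,0,0,-1,0,0,-0.2,0,-1,0,0,-0.3,0,-1,0,0,-0.4,0,-1,0,0,-0.4,0]'

```text
time: 32.85
position: [0.4249, 0.0819, 0.0443]
tool_rot: [0.969, 0.245, -0.0, -0.0]
ft_force: [0.7, 0.4, 0.1]
grip_width: 0.0475
grip_force: 24.6
```

```bash
python3 go.py .455 -.371 .15 28.4; python3 - <<'E'
from h import *
T,S=cam("top"),cam("scene")
cv2.imwrite('pics/k1.png',cv2.resize(S['bgr'][190:270,190:320],(780,480),interpolation=cv2.INTER_CUBIC))
q=seg(T["bgr"],320,188,360,227); h=cv2.approxPolyDP(np.float32(q),4,True).reshape(-1,2); print(h.round(1).tolist(),(ray(T,h,.056)*1000).round()[:,:2].tolist())
E
```

```text
t 32.9 pos [0.4249 0.0819 0.0443] yaw 28.4 q [-0.07  0.63  2.05 -0.    0.47  1.01] w 0.0475 gf 24.6 F [0.7 0.4 0.1]
now-axes [-6.3  13.76 -3.52] after-twist axes [-6.3  13.76 -3.52] twist 0.0
[[326.3999938964844, 189.60000610351562], [322.1000061035156, 219.89999389648438], [353.1000061035156, 224.60000610351562], [357.1000061035156, 193.89999389648438]] [[525.0, -319.0], [412.0, -300.0], [393.0, -414.0], [508.0, -433.0]]
```

View pics/k1.png

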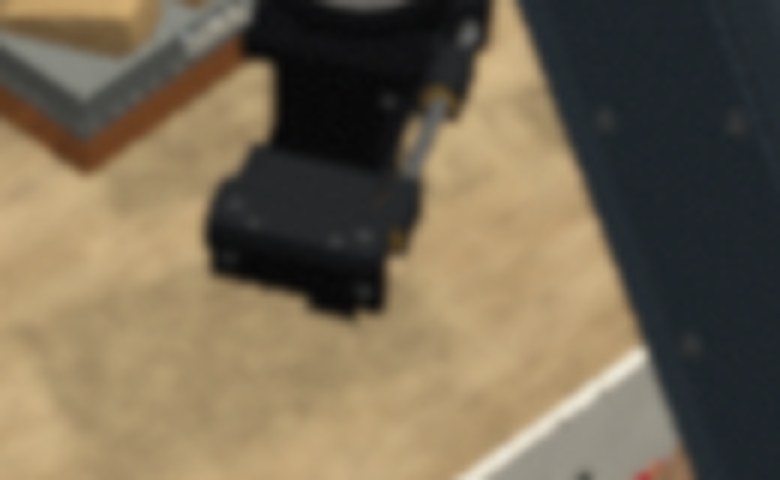

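The knob is in the gripper (width 47.5 mm, 24.6 N) and its old spot on the bench, near (340,330), is clear. I'll carry it to the square tray at (0.459,-0.367).

Call:
play_rows --steps '[-1,0,0,-0.6,0,-1,0,0,-0.8,0,-1,-0.1,0.2,-0.8,0,-1,-0.2,0.45,-0.4,0,-1,-0.36,0.8,0,0,-1,-0.36,0.8,0,0,-1,-0.36,0.8,0,0,-1,-0.36,0.8,0,0,-1,-0.36,0.8,0,0,-1,-0.36,0.8,0,0]'

```text
time: 33.95
position: [0.4375, -0.098, 0.1213]
tool_rot: [0.969, 0.245, -0.0, -0.0]
ft_force: [0.8, -0.1, 0.1]
grip_width: 0.0477
grip_force: 24.6
```

Call:
play_rows --steps '[-1,-0.36,0.8,0,0,-1,-0.36,0.8,0,0,-1,-0.36,0.8,0,0,-1,-0.36,0.8,0,0,-1,-0.36,0.8,0,0,-1,-0.36,0.8,0,0,-1,-0.36,0.8,0,0,-1,-0.36,0.8,0,0,-1,-0.36,0.8,0,0,-1,-0.3,0.65,0,0]'

```text
time: 34.95
position: [0.4563, -0.356, 0.121]
tool_rot: [0.97, 0.245, -0.0, -0.0]
ft_force: [0.8, -0.1, -0.4]
grip_width: 0.0474
grip_force: 24.6
```

```bash
python3 go.py .459 -.367 .041 28.4
```

```text
t 35.0 pos [ 0.4563 -0.356   0.121 ] yaw 28.4 q [-0.86  0.6   1.64 -0.    0.9   0.22] w 0.0474 gf 24.6 F [ 0.8 -0.1 -0.4]
now-axes [-0.09  0.37  2.67] after-twist axes [-0.09  0.37  2.67] twist -0.01
```

Call:
play_rows --steps '[-1,-0.05,0.2,0,0,-1,-0.04,0.1,0.3,0,-1,0,0,0.5,0,-1,0,0,0.5,0,-1,0,0,0.4,0,-1,0,0,0.3,0,-1,0,0,0.2,0,-1,0,0,0.1,0,-1,0,0,0,0,-1,0,0,0,0]'

```text
time: 35.95
position: [0.4587, -0.3642, 0.0529]
tool_rot: [0.969, 0.245, 0.0, 0.0]
ft_force: [0.0, 0.2, 0.3]
grip_width: 0.0477
grip_force: 24.6
```

```bash
python3 go.py .459 -.367 .041 28.4
```

```text
t 36.0 pos [ 0.4587 -0.3642  0.0529] yaw 28.4 q [-0.86  0.71  1.66  0.    0.77  0.21] w 0.0477 gf 24.6 F [0.  0.2 0.3]
now-axes [-0.04  0.09  0.4 ] after-twist axes [-0.04  0.09  0.4 ] twist 0.0
```

Call:
play_rows --steps '[-1,0,0.05,0.15,0,-1,0,0,0.12,0,-1,0,0,0.1,0,-1,0,0,0.05,0,-1,0,0,0,0,-1,0,0,0,0,0.4,0,0,0,0,0.4,0,0,0,0,0.4,0,0,0,0,0.4,0,0,0,0]'

```text
time: 36.95
position: [0.4592, -0.3653, 0.04]
tool_rot: [0.969, 0.245, 0.0, 0.0]
ft_force: [0.1, 1.1, -0.2]
grip_width: 0.0602
grip_force: 0.0
```

Call:
play_rows --steps '[0.4,0,0,0,0,0.4,0,0,-0.2,0,0.4,0,0,-0.5,0,0.4,0,0,-1,0,0.4,0,0,-1,0,0.4,0,0,-1,0,0.4,0,0,-1,0,0.4,0,0,-1,0,0.4,-0.8,0,0,0,0.4,-0.8,0,0,0]'

```text
time: 37.95
position: [0.4174, -0.3886, 0.2139]
tool_rot: [0.969, 0.246, 0.001, 0.002]
ft_force: [-0.3, -0.2, -0.9]
grip_width: 0.061
grip_force: 0.0
```

Call:
play_rows --steps '[1,-0.8,0.3,0,0,1,-0.8,0.3,0,0,1,-0.8,0.3,0,0,1,-0.8,0.3,0,0,1,-0.5,0.3,0,0,1,0,0.3,0,0,1,0,0,0,0,1,0,0,0,0,1,0,0,0,0,1,0,0,0,0]'

```text
time: 38.95
position: [0.3455, -0.4874, 0.2108]
tool_rot: [0.969, 0.246, -0.0, -0.0]
ft_force: [-0.1, -0.3, 0.0]
grip_width: 0.0871
grip_force: 0.0
```

```bash
python3 go.py .459 -.367 .041 28.4; python3 - <<'E'
from h import *
T,S=cam("top"),cam("scene")
old=cv2.imread("pics/top0.png")
cv2.imwrite("pics/end_top.png",T["bgr"]); cv2.imwrite("pics/end_scene.png",S["bgr"])
# wood (warm) masks inside each tray, then rays onto the expected top height
hsv=lambda i:cv2.cvtColor(i,cv2.COLOR_BGR2HSV)
for n,(x0,y0,x1,y1),z in(("wide",(214,138,260,176),.055),("long",(127,178,160,222),.069),("square",(327,193,353,220),.06)):
    h=hsv(T["bgr"]); m=np.zeros(h.shape[:2],np.uint8); m[y0:y1,x0:x1]=((h[y0:y1,x0:x1,0]<25)&(h[y0:y1,x0:x1,1]>50)&(h[y0:y1,x0:x1,2]>70))*255
    for c in cv2.findContours(m,cv2.RETR_EXTERNAL,cv2.CHAIN_APPROX_NONE)[0]:
        if cv2.contourArea(c)>12:
            (cx,cy),(w,hh),a=cv2.minAreaRect(c); print(n,np.round([cx,cy,w,hh,a],1).tolist(),cv2.contourArea(c),"world",ray(T,[(cx,cy)],z).round(3).tolist())
# bystanders: glue tip (orange), tape (yellow): moved since the start?
for n,(x0,y0,x1,y1) in(("glue",(275,140,292,165)),("tape",(180,155,203,180))):
    for i in(old,T["bgr"]):
        h=hsv(i)[y0:y1,x0:x1]; mm=((h[...,0]<30)&(h[...,1]>(110 if n=="glue" else 140))&(h[...,2]>80)); v,u=np.nonzero(mm); print(n,(u.mean()+x0).round(2),(v.mean()+y0).round(2),mm.sum())
print("knob in scene expected top px",px(S,(.459,-.367,.09)).round(1),"small exp",px(S,(.648,.06,.055)).round(1))
E
```

```text
t 39.0 pos [ 0.3455 -0.4874  0.2108] yaw 28.5 q [-1.14  0.5   1.52  0.    1.12 -0.07] w 0.0871 gf 0.0 F [-0.1 -0.3  0. ]
now-axes [ 5.24 -1.72  5.66] after-twist axes [ 5.23 -1.73  5.66] twist 0.01
wide [226.7, 160.1, 20.7, 9.8, 60.9] 178.5 world [[0.642, 0.057, 0.055]]
wide [245.1, 158.5, 25.1, 13.5, 86.4] 304.0 world [[0.648, -0.014, 0.055]]
long [128.5, 211.0, 3.0, 20.0, 0.0] 29.5 world [[0.451, 0.423, 0.069]]
long [142.9, 203.4, 34.1, 13.3, 78.7] 408.0 world [[0.479, 0.369, 0.069]]
long [156.5, 192.5, 29.0, 5.0, 90.0] 63.5 world [[0.519, 0.319, 0.069]]
square [338.5, 207.0, 11.6, 12.1, 26.6] 103.5 world [[0.459, -0.361, 0.06]]
glue 281.5 149.0 38
glue 281.3 149.14 37
tape 191.56 166.99 147
tape 191.6 167.07 144
knob in scene expected top px [[341.9 147.8]] small exp [[200.8 188.1]]
```

```bash
python3 - <<'E'
from h import *
T=cam("top"); g=cv2.cvtColor(T["bgr"],cv2.COLOR_BGR2GRAY)
x0,y0=331,199; a=g[y0:216,x0:347].astype(float); v,u=np.nonzero(a>np.percentile(a,90)); print("bright disc",u.mean()+x0,v.mean()+y0,u.std(),v.std())
print("upright: top",px(T,(.459,-.365,.09)).round(1),"base",px(T,(.459,-.365,.042)).round(1))
i=cv2.imread("pics/top0.png",0); a=i[208:226,213:231].astype(float); v,u=np.nonzero(a>np.percentile(a,90)); print("at start: disc",u.mean()+213,v.mean()+208,u.std(),v.std(),"calc top",px(T,(.426,.081,.056)).round(1))
E
```

```text
bright disc 341.32142857142856 206.5 1.4893328187137886 1.5
upright: top [[341.1 206.6]] base [[338.5 207.3]]
at start: disc 221.06060606060606 216.75757575757575 2.4238636067662087 1.6520015964168497 calc top [[220.1 217. ]]
```

The knob's top disc is where an upright knob should show, and the bystanders have not moved. I'll hand it in.

```bash
python3 -c "
from rig import robot
print(robot.hand_in())"
```

```text
the job is handed in; nothing more can be done
None
```

I've handed the job in, but the interface didn't return a verdict: my last measurements put all four pieces flat in their trays with the knob upright, and the glue bottle and tape measure unmoved.

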